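# Unpin the gauge carrier and push it out of its dock

### The arm

A 7-joint arm with a two-finger parallel gripper is mounted at the origin on the work surface. World frame = base frame: x ahead of the robot, y to its left, z up, the work surface at z = 0. Lengths are in m, angles in rad, forces in N, time in s.
With the tool pointing down it reaches from about 0.35 to 0.9 m from the base axis. Payload 8.1 kg.
Tool frame: the origin (TCP) lies midway between the tips of the shut fingers; the grasp point (between the pads) lies 19 mm behind it; z points along the fingers, y is the direction in which the jaws open and shut (so a half turn about z gives the same grasp; the last joint's range is limited). The gripper opens to 92 mm and grips with 3 to 60 N. Pads are 19 mm wide; open, the fingers measure 130 mm over their backs; the gripper's body (75 mm by 190 mm) begins 47 mm behind the grasp point.
Start: joints at [-1.415, 0.434, 0.025, 1.573, -0.012, 1.134, -0.075], TCP at [0.16, 0.604, 0.227] pointing down, gripper open.
Joint ranges: [-2.62, 2.62], [-0.44, 2.09], [-1.27, 1.32], [0.08, 2.57], [-1.32, 4.46], [0.12, 2], [-2.74, 2.74]. Speed limits (rad/s): [2.22, 2.22, 3.01, 3.01, 3.14, 3.14, 3.14].

### API

Orientations are given as a rotation vector (axis times angle).
In Python, from cell import arm gives the robot as it stands. The module is installed in compiled form; this text tells all that it offers.
- The arm moves only by the tool jog_arm, never from a script. Its argument "increments" is a list of rows, each an object with "slide": the shift along the tool's x, y, z in mm, a list of three; "roll": the turn about the tool's z in rad; "gripper": the opening, from 0 (shut) to 1 (fully open). In form: [{"slide": [x, y, z], "roll": roll, "gripper": gripper}, ...]. A call has exactly 10 rows; each row is the pose to reach, as a shift and turn from the pose commanded when the call began, along the tool's axes at that moment; what a row does not reach only later rows make up. A row lasts 1/12 s, in which the tool goes at most 41.7 mm and 7.16 degrees, less where a joint would pass 70% of its speed; a pose out of reach is approached as far as the arm can. A call with a gripper value outside its range is refused whole. The fingers move at their own pace and stop on an object; "newtons" is the grip in N (left out, the last holds). Time passes only in rows, so rows that repeat a pose let the fingers close, or fill a call up. It gives the time, the measured TCP pose, the force and the opening at its end, in the units of the state.
- arm.observe(): the state, without advancing time (a new reading comes with each control period).
- arm.get_image(name): name is "side" or "top" or "wrist"; returns a dict with "frame" (400x640x3 uint8, blue, green, red), "depth" (400x640 float32, m along the optical axis (not along the pixel's ray), 0 where there is no reading), "intrinsics" (3x3 intrinsics, pixels), "R" (3x3) and "t" (3): a world point X has camera coordinates R X + t; the wrist camera has in their place "hand_eye" (4x4, takes a point from camera to tool coordinates, whose origin is the TCP and whose axes are the flange's). Camera axes: x right, y down, z forward; pixel columns grow to the right and rows downward; lengths in m; the calibration is good to about 2 mm. The wrist camera is an equidistant fisheye: a pixel r from the principal point sees the ray r / f radians off the axis. A picture is of the moment at which its call begins: read the wrist's pose just before it.
- arm.sign_off(): hands the job in, once; it reports no verdict.
The state is a dict: "clock": time; "joints": joint angles; "dq": joint speeds; "joint_efforts": joint torques, N m; "position": TCP position; "ee_rot": TCP orientation; "force": force on the tool from outside, world axes, zero at the start; "ft_torque": the same for the moment, N m; "width": opening from 0.0 (shut) to 1.0 (fully open).
Only numpy, scipy, OpenCV 4.12 (cv2) and the standard library are available. Lean on these libraries where they do the work, as an engineer would, in place of code of your own. Each camera call takes 0.05 s, during which the arm holds its last target.

### The job

Pull up the spring plunger on the gauge dock, give its handle a quarter turn so that it stays up by itself, and let go. Then, by its upright plate, push the carrier out along the dock until its front edge rests squarely against the stop bar at the far end, with the ring gauge still lying flat on it. Leave the plunger latched up, and do not disturb the other gauges and things on the mat.

Things in the scene. Friction and masses are not known exactly. Their poses are not given: they have to be found in the camera images.
- dock: Fixed gauge dock on the mat. Origin: on its underside, 3 mm above the work surface, on its centre line; x = the way the carrier slides out, z up. Grey base plate 340 x 124 x 6 mm, from x = -95 to +245 mm. Two guide rails (inner faces at y = +-44 mm, tops z = 22 mm) run from x = -92 to +32 mm.
- bridge_top (a point): Middle of the top of the dark steel bridge over the carrier's tail, at x = -68, y = 0, z = 34 mm in the dock's frame, on the plunger's upright axis; dock's axes. The bridge is 40 mm (x) by 112 mm (y). On it stand two steel latch blocks, 48 x 14 x 14 mm, with a 12 mm slot between them along x; their tops are 14 mm above this point.
- dock_stop (a point): Middle of the face of the low stop bar at the dock's far end that looks to the bridge, at x = 230, y = 0, z = 13 mm in the dock's frame; dock's axes. The bar is 110 mm wide (y), its top at z = 20 mm.
- plunger (a joint): Lift of the sprung plunger in m: 0 = down, its 10 mm pin 9 mm deep in the carrier's hole; 0.020 = fully up. The spring pulls down with 5 N at 0, 10 N at 0.020. The pin is clear of the carrier above 0.010. Latched, it stands at about 0.013.
- knob (a joint): Turn of the handle in rad, positive anticlockwise from above, stops at +-1.57, near 0 at the start. When down, a cross bar under the handle lies in the slot of the latch blocks and it cannot turn. Pulled up by 0.014 or more it turns easily (0.05 Nm) either way; let go after a quarter turn, the bar rests across the blocks and friction keeps it there.
- knob_grip (a point): Centre of the plunger's grey plastic handle, a bar 60 mm long (x), 14 mm wide (y) and 24 mm high (z), on the plunger's axis, 72 mm above the dock's underside when down. It clears the latch blocks below it by 12 mm. Best gripped from above across its 14 mm width.
- carrier: Loose flat steel carrier, 180 (x) x 84 (y) x 12 mm, about 0.5 kg, on the dock's plate between the rails, its tail under the bridge, pinned by the plunger. Origin: centre of its underside; x = the way out, z up; front edge at x = +90 mm, pin hole at x = -68 mm. Starts 140 mm from the stop bar. Steel-on-steel friction, 3 to 7 N in all.
- push_plate (a point): Middle of the rear face (looking to the bridge) of the upright steel plate on the carrier, at x = 5, y = 0, z = 45 mm in the carrier's frame; carrier's axes. The plate is 8 mm thick, 64 mm wide, its top 17 mm above this point and its foot 33 mm below, on the deck. At the start 53 mm are free between bridge and plate.
- ring_gauge: Blued steel ring gauge, outer diameter 62 mm, hole 38 mm, 22 mm high, 0.25 kg, lying loose and flat on the carrier's deck in front of the upright plate. Origin: centre of its underside, z along its axis.
- plug_gauge: Chrome double-ended thread plug gauge, 150 mm long, 35 mm across, lying on the mat on the side of the dock away from the robot. Bystander. Origin: centre of its underside, x along it.
- dial: Round dial indicator with black rubber grip, 58 mm across, 24 mm high with a 50 mm stem, lying on the mat beside the dock on the side away from the robot. Bystander. Origin: centre of its underside.
- rule: Stainless steel rule, 200 x 28 x 3 mm, flat on the mat beside the dock on the robot's side. Bystander. Origin: centre of its underside, x along it.
- thread_cap: Yellow plastic thread cap, 64 mm across, 42 mm high, standing on the mat behind the bridge end of the dock. Bystander. Origin: centre of its underside.
- spare_ring: Larger blued ring gauge, outer diameter 88 mm, 26 mm high, flat on the mat beside the dock's stop end on the robot's side. Bystander. Origin: centre of its underside.

How it is judged:
By the outcome, as a careful person would: the job done as asked, in the order asked, and still so for the second after the job is handed in, with the robot touching nothing.
It also fails if it takes over 58 s, if anything falls off the work surface, if the arm or the gripper's body presses on something with over 40 N, if the wrist force passes 120 N, or if a joint passes its speed limit or range.

## Working session

There is one attempt and no reset: what is moved stays moved. The work goes in short steps, Python scripts to look and compute and a tool call to move; the robot and the scene stay as the last step left them, time stands still between calls to the robot, and variables do not carry over. Pictures are saved under pics/ and viewed, and the job is handed in when it is done.

Besides the shell and the picture viewer there is one more tool, called after "Emit:" as name(argument=value, ...) on one line, values as JSON. jog_arm: Moves the arm, as the interface text tells. Its arguments: {"type":"object","properties":{"increments":{"type":"array"},"newtons":{"type":"number"}},"required":["increments"]}

```bash
mkdir -p pics; python3 - <<'E'
from cell import arm
import cv2,numpy as np
s=arm.observe()
print({k:np.round(v,4).tolist() for k,v in s.items()})
for n in ["side","top"]:
    d=arm.get_image(n)
    cv2.imwrite(f"pics/{n}0.png",d["frame"]); np.savez(f"pics/{n}0.npz",**d)
    print(n,d["intrinsics"].tolist(),np.round(d["R"],3).tolist(),d["t"])
E
```

```text
{'clock': 0.0, 'joints': [-1.4146, 0.4352, 0.025, 1.5741, -0.0116, 1.134, -0.0751], 'dq': [0.001, 0.0001, 0.0005, 0.0006, 0.001, 0.0007, 0.0003], 'joint_efforts': [0.001, -66.7872, 0.986, -31.446, -0.0602, 0.043, 0.0002], 'position': [0.1599, 0.6037, 0.226], 'ee_rot': [-0.4055, -3.1152, 0.0024], 'force': [0.1017, -0.201, 0.126], 'ft_torque': [-0.0015, 0.0188, -0.002], 'width': 0.9961}
side [[448.25284775504986, 0.0, 314.0103918599811], [0.0, 448.25284775504986, 197.6930113120136], [0.0, 0.0, 1.0]] [[-0.957, -0.29, -0.009], [-0.208, 0.709, -0.673], [0.202, -0.642, -0.739]] [0.50567754 0.14861989 0.92956756]
top [[432.8911071226645, 0.0, 323.21662033772947], [0.0, 432.8911071226645, 200.62434397829338], [0.0, 0.0, 1.0]] [[0.018, -1.0, -0.018], [-0.988, -0.015, -0.154], [0.154, 0.02, -0.988]] [0.00692575 0.54792723 0.87839265]
```

View pics/side0.png

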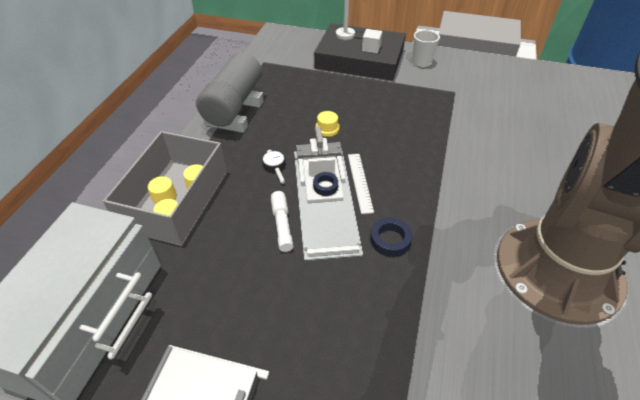

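View pics/top0.png

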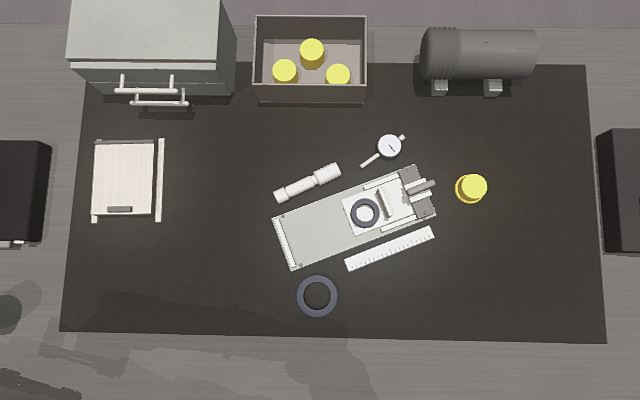

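```bash
cat > h.py <<'E'
import numpy as np,cv2
def cloud(d):
    K=d["intrinsics"];z=d["depth"];v,u=np.mgrid[:z.shape[0],:z.shape[1]]
    P=np.stack([(u-K[0,2])/K[0,0]*z,(v-K[1,2])/K[1,1]*z,z],-1)
    return (P-d["t"])@d["R"]   # R^T (P-t)
def proj(d,X):
    c=np.atleast_2d(X)@d["R"].T+d["t"];K=d["intrinsics"]
    return c[:,:2]/c[:,2:]*[K[0,0],K[1,1]]+[K[0,2],K[1,2]]
E
python3 - <<'E'
from h import *
for n,(a,b,c,e) in {"top":(250,120,500,310),"side":(250,90,430,270)}.items():
    d=dict(np.load(f"pics/{n}0.npz")); P=cloud(d)
    f=cv2.resize(d["frame"][b:e,a:c],None,fx=3.2,fy=3.2,interpolation=cv2.INTER_CUBIC)
    cv2.imwrite(f"pics/{n}0z.png",f)
    m=(d["depth"]>0)
    sub=P[b:e,a:c]; z=sub[...,2]
    print(n,"mat z",np.median(z), [ (h,int(((z>h)&(z<h+.004)).sum())) for h in np.arange(-.008,.1,.004).round(3)])
d=dict(np.load("pics/top0.npz"));P=cloud(d)
for uv in [(272,218),(292,270),(437,213),(413,165),(350,220),(365,212),(425,187),(320,260),(280,240)]:
    print(uv,P[uv[1],uv[0]].round(4))
E
```

```text
top mat z 0.004790090760641516 [(np.float64(-0.008), 0), (np.float64(-0.004), 320), (np.float64(0.0), 17288), (np.float64(0.004), 17898), (np.float64(0.008), 4118), (np.float64(0.012), 556), (np.float64(0.016), 396), (np.float64(0.02), 1709), (np.float64(0.024), 992), (np.float64(0.028), 1105), (np.float64(0.032), 534), (np.float64(0.036), 710), (np.float64(0.04), 403), (np.float64(0.044), 593), (np.float64(0.048), 197), (np.float64(0.052), 132), (np.float64(0.056), 11), (np.float64(0.06), 11), (np.float64(0.064), 19), (np.float64(0.068), 74), (np.float64(0.072), 61), (np.float64(0.076), 6), (np.float64(0.08), 14), (np.float64(0.084), 117), (np.float64(0.088), 73), (np.float64(0.092), 0), (np.float64(0.096), 0), (np.float64(0.1), 0)]
side mat z 0.004432239703117168 [(np.float64(-0.008), 0), (np.float64(-0.004), 195), (np.float64(0.0), 13664), (np.float64(0.004), 9748), (np.float64(0.008), 2951), (np.float64(0.012), 416), (np.float64(0.016), 430), (np.float64(0.02), 913), (np.float64(0.024), 744), (np.float64(0.028), 1017), (np.float64(0.032), 539), (np.float64(0.036), 512), (np.float64(0.04), 315), (np.float64(0.044), 307), (np.float64(0.048), 123), (np.float64(0.052), 77), (np.float64(0.056), 35), (np.float64(0.06), 40), (np.float64(0.064), 30), (np.float64(0.068), 79), (np.float64(0.072), 35), (np.float64(0.076), 10), (np.float64(0.08), 16), (np.float64(0.084), 63), (np.float64(0.088), 21), (np.float64(0.092), 0), (np.float64(0.096), 0), (np.float64(0.1), 0)]
(272, 218) [0.5123 0.1281 0.0121]
(292, 270) [0.4007 0.0813 0.0092]
(437, 213) [ 0.5296 -0.233   0.0069]
(413, 165) [ 0.628  -0.1753  0.0429]
(350, 220) [ 0.5096 -0.0421  0.0211]
(365, 212) [ 0.5272 -0.0742  0.024 ]
(425, 187) [ 0.5711 -0.1896  0.0911]
(320, 260) [0.4232 0.0215 0.0024]
(280, 240) [0.4646 0.1091 0.0112]
```

View pics/top0z.png

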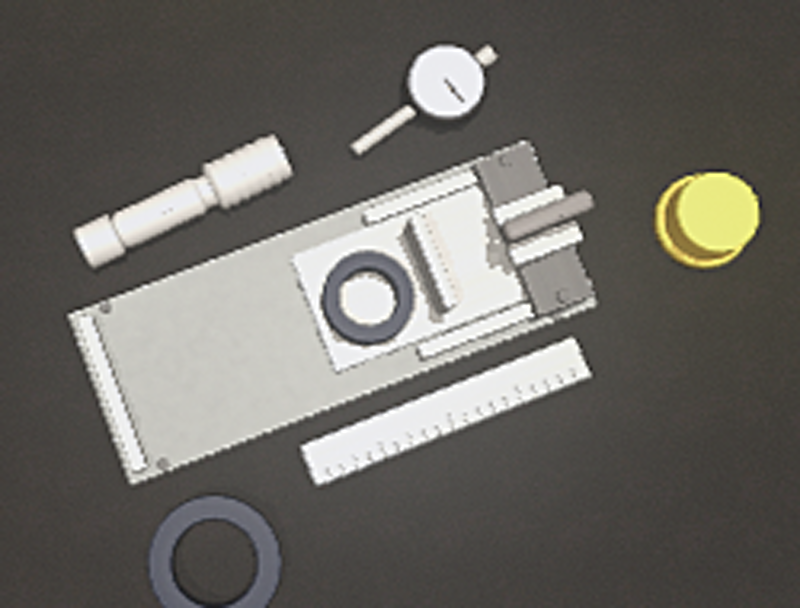

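View pics/side0z.png

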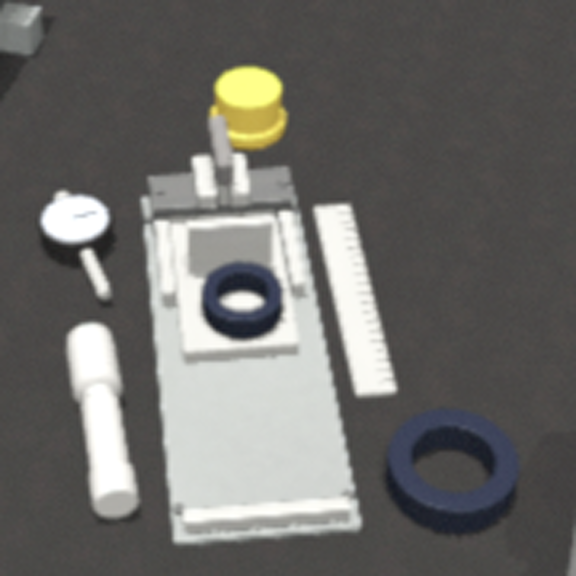

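```bash
cat >> h.py <<'E'
def dockT(p):
    c,s=np.cos(p[2]),np.sin(p[2])
    return lambda X:np.atleast_2d(X)@np.array([[c,s,0],[-s,c,0],[0,0,1]])+[p[0],p[1],.003]
E
python3 - <<'E'
from h import *
from scipy.optimize import least_squares
t=dict(np.load("pics/top0.npz"));s=dict(np.load("pics/side0.npz"))
T=[((67,315),(.245,-.062,.006)),((132,485),(.245,.062,.006)),((597,303),(-.095,.062,.006)),((533,142),(-.088,-.056,.034))]
S=[((175,541),(.245,-.062,.006)),((359,527),(.245,.062,.006)),((150,178),(-.088,-.056,.034)),((290,168),(-.088,.056,.034))]
def r(p,sgn):
    f=dockT(p);o=[]
    for d,L,off in ((t,T,(250,120)),(s,S,(250,90))):
        for uv,X in L:
            X=np.array(X)*[1,sgn,1]
            o.append(proj(d,f(X))[0]-(np.array(uv)/3.2+off))
    return np.concatenate(o)
for sgn in (1,-1):
    q=least_squares(r,[.5,-.1,1.9],args=(sgn,),loss="soft_l1");print(sgn,q.x,q.cost);print(r(q.x,sgn).round(1).reshape(-1,2).tolist())
    if sgn==-1 or 1:
        p=q.x;f=dockT(p)
        if q.cost<50:
            np.save("dock.npy",p)
            print("grip",f([-.068,0,.072]),"plate",f([-.068+.068+.005+0,0,0]), "stop",f([.23,0,.013]))
            for n,d in (("top",t),("side",s)):
                im=d["frame"].copy();im=cv2.resize(im,None,fx=3,fy=3)
                for X in [(-.068,0,.084),(-.098,0,.084),(-.038,0,.084),(.23,-.055,.02),(.23,.055,.02),(.09,.042,.018),(.09,-.042,.018),(.032,.044,.022),(.032,-.044,.022),(.005,.032,.068),(.005,-.032,.068)]:
                    uv=proj(d,f(X))[0]*3+1;cv2.circle(im,tuple(int(v) for v in uv.round()),2,(0,0,255),-1)
                im=im[360:930,750:1450] if n=="top" else im[270:840,750:1350]
                cv2.imwrite(f"pics/{n}_ov.png",im)
E
```

```text
1 [ 0.54514173 -0.12021938  1.95345442] 3.3561406095968866
[[0.3, 0.2], [-0.5, 0.5], [0.1, 1.2], [-1.4, 0.4], [-0.8, -0.3], [0.1, -0.5], [-0.5, -1.1], [-0.7, -0.9]]
grip [[ 0.57053209 -0.18330131  0.075     ]] plate [[ 0.5432748 -0.115581   0.003    ]] stop [[0.45926258 0.09314596 0.016     ]]
-1 [ 0.49712719 -0.12187148  1.27919761] 424.03767577763665
[[0.1, 1.6], [-2.4, -104.2], [-0.4, -1.6], [4.4, 99.6], [0.5, 0.2], [-103.5, -21.1], [81.9, 12.3], [-0.5, -0.7]]
```

View pics/top_ov.png

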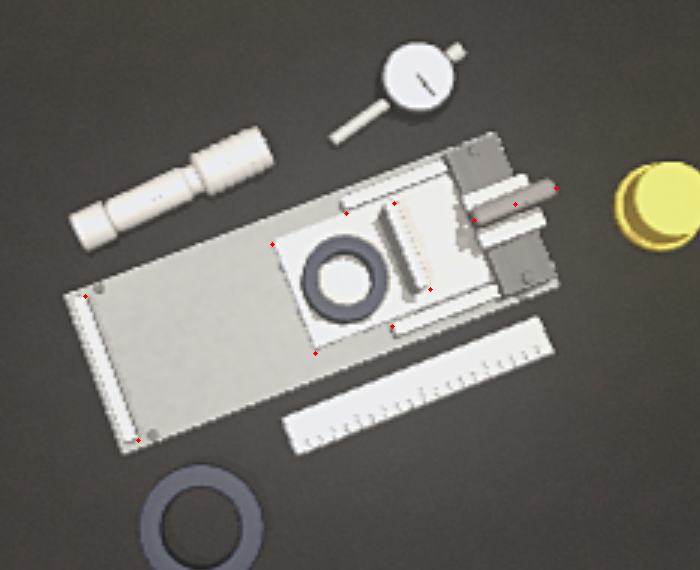

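View pics/side_ov.png

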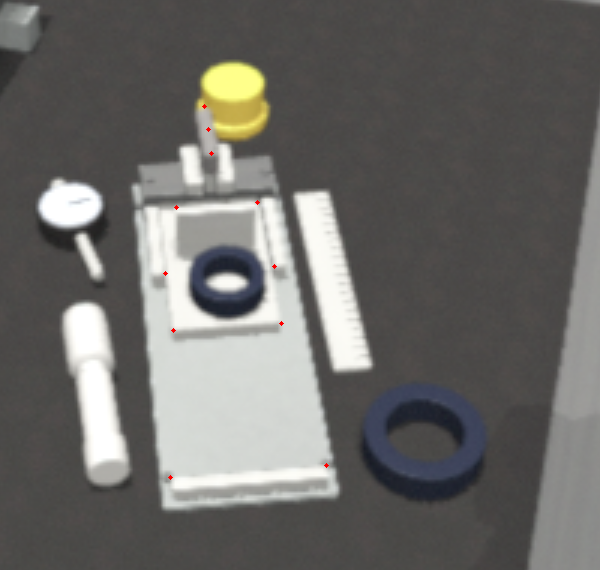

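```bash
cat >> h.py <<'E'
from scipy.spatial.transform import Rotation as Ro
def plan(s,target,tx):
    """shift mm in tool axes, roll to bring tool x to horizontal angle tx"""
    R=Ro.from_rotvec(s["ee_rot"]).as_matrix()
    a=np.arctan2(R[1,0],R[0,0])
    sh=R.T@(np.array(target)-s["position"])*1000
    roll=-(tx-a); roll=(roll+np.pi)%(2*np.pi)-np.pi   # tool z down
    return sh.round(2),roll,R.round(4).tolist()
E
python3 - <<'E'
from cell import arm
from h import *
s=arm.observe();p=np.load("dock.npy");f=dockT(p)
g=f([-.068,0,0])[0]
for k in (0,np.pi): print(plan(s,[g[0],g[1],.12],p[2]+k))
E
```

```text
(array([-598.4 , -655.52,  107.05]), np.float64(0.929271905269351), [[-0.9667, 0.256, -0.0002], [0.256, 0.9667, -0.0014], [-0.0001, -0.0014, -1.0]])
(array([-598.4 , -655.52,  107.05]), np.float64(-2.212320748320442), [[-0.9667, 0.256, -0.0002], [0.256, 0.9667, -0.0014], [-0.0001, -0.0014, -1.0]])
```

Emit:
jog_arm(increments=[{"slide":[-24,-26,0],"roll":0,"gripper":0.6},{"slide":[-48,-52,0],"roll":0,"gripper":0.6},{"slide":[-72,-79,0],"roll":0,"gripper":0.6},{"slide":[-96,-105,0],"roll":0,"gripper":0.6},{"slide":[-120,-131,0],"roll":0,"gripper":0.6},{"slide":[-144,-157,0],"roll":0,"gripper":0.6},{"slide":[-168,-183,0],"roll":0,"gripper":0.6},{"slide":[-192,-210,0],"roll":0,"gripper":0.6},{"slide":[-216,-236,0],"roll":0,"gripper":0.6},{"slide":[-240,-262,0],"roll":0,"gripper":0.6}])

```text
clock: 0.93
position: [0.3252, 0.2876, 0.2266]
ee_rot: [-0.405, -3.115, 0.0]
force: [1.5, -0.6, -0.0]
width: 0.601
```

Emit:
jog_arm(increments=[{"slide":[-24,-26,0],"roll":0.09,"gripper":0.6},{"slide":[-48,-52,0],"roll":0.18,"gripper":0.6},{"slide":[-72,-79,0],"roll":0.27,"gripper":0.6},{"slide":[-96,-105,0],"roll":0.36,"gripper":0.6},{"slide":[-120,-131,0],"roll":0.45,"gripper":0.6},{"slide":[-144,-157,0],"roll":0.54,"gripper":0.6},{"slide":[-168,-183,0],"roll":0.63,"gripper":0.6},{"slide":[-192,-210,0],"roll":0.72,"gripper":0.6},{"slide":[-216,-236,0],"roll":0.81,"gripper":0.6},{"slide":[-240,-262,0],"roll":0.93,"gripper":0.6}])

```text
clock: 1.77
position: [0.4901, -0.0269, 0.2267]
ee_rot: [-1.764, -2.599, -0.0]
force: [0.8, 0.7, -0.2]
width: 0.596
```

```bash
python3 - <<'E'
from cell import arm
from h import *
s=arm.observe();p=np.load("dock.npy");f=dockT(p)
g=f([-.068,0,0])[0]
print(s["position"],s["joints"]);print(plan(s,[g[0],g[1],.12],p[2]))
E
```

```text
[ 0.49011512 -0.02693519  0.2267095 ] [-0.51469524  0.22550242  0.56282992  1.92500363 -0.13984951  1.02929739
  0.48718029]
(array([-175.02,   17.  ,  106.69]), np.float64(-0.004532965053000382), [[-0.3692, 0.9294, 0.0], [0.9294, 0.3692, 0.0001], [0.0001, 0.0001, -1.0]])
```

Emit:
jog_arm(increments=[{"slide":[-25,2,5],"roll":0,"gripper":0.6},{"slide":[-50,5,10],"roll":0,"gripper":0.6},{"slide":[-75,8,20],"roll":0,"gripper":0.6},{"slide":[-100,11,30],"roll":0,"gripper":0.6},{"slide":[-125,14,40],"roll":0,"gripper":0.6},{"slide":[-150,16,50],"roll":0,"gripper":0.6},{"slide":[-165,17,55],"roll":0,"gripper":0.6},{"slide":[-172,17,57],"roll":0,"gripper":0.6},{"slide":[-173,17,57],"roll":0,"gripper":0.6},{"slide":[-173,17,57],"roll":0,"gripper":0.6}])

```text
clock: 2.6
position: [0.5698, -0.179, 0.1696]
ee_rot: [-1.759, -2.602, -0.0]
force: [0.5, 0.3, 0.4]
width: 0.598
```

```bash
python3 - <<'E'
from cell import arm
from h import *
s=arm.observe();p=np.load("dock.npy");f=dockT(p)
g=f([-.068,0,0])[0]
d=arm.get_image("wrist");cv2.imwrite("pics/w1.png",d["frame"]);np.savez("pics/w1.npz",**d)
print(s["position"]);print(plan(s,[g[0],g[1],.061],p[2]))
print(d["hand_eye"],d["intrinsics"])
# predicted handle points in wrist
H=d["hand_eye"];R=Ro.from_rotvec(s["ee_rot"]).as_matrix();K=d["intrinsics"]
im=d["frame"].copy()
for X in [(-.098,.007,.084),(-.098,-.007,.084),(-.038,.007,.084),(-.038,-.007,.084),(.005,.032,.071),(.005,-.032,.071),(-.048,.056,.034),(-.048,-.056,.034)]:
    w=f(X)[0];c=np.linalg.inv(H)@np.r_[R.T@(w-s["position"]),1];c=c[:3]
    th=np.arctan2(np.hypot(c[0],c[1]),c[2]);u=c[:2]/np.hypot(c[0],c[1])*th*[K[0,0],K[1,1]]+[K[0,2],K[1,2]]
    print(X,u.round(1)); cv2.circle(im,tuple(int(v) for v in u.round()),2,(0,0,255),-1)
cv2.imwrite("pics/w1o.png",im)
E
```

```text
[ 0.56982004 -0.17901848  0.16963346]
(array([ -4.31,  -0.89, 108.63]), np.float64(-0.0009154325312765721), [[-0.3725, 0.928, -0.0006], [0.928, 0.3725, 0.0004], [0.0006, -0.0004, -1.0]])
[[ 5.12487456e-04 -9.58836787e-01 -2.83957308e-01  7.61536948e-02]
 [ 9.99999834e-01  4.16955862e-04  3.96872166e-04 -9.19691254e-04]
 [-2.62137968e-04 -2.83957465e-01  9.58836842e-01 -1.57452287e-01]
 [ 0.00000000e+00  0.00000000e+00  0.00000000e+00  1.00000000e+00]] [[309.70691629   0.         316.79712189]
 [  0.         309.70691629 201.50693018]
 [  0.           0.           1.        ]]
(-0.098, 0.007, 0.084) [308.5 245.9]
(-0.098, -0.007, 0.084) [324.9 245.9]
(-0.038, 0.007, 0.084) [307.8 176.5]
(-0.038, -0.007, 0.084) [325.5 176.5]
(0.005, 0.032, 0.071) [277.3 121.9]
(0.005, -0.032, 0.071) [356.  121.9]
(-0.048, 0.056, 0.034) [258.8 176.3]
(-0.048, -0.056, 0.034) [374.6 176.3]
```

View pics/w1o.png

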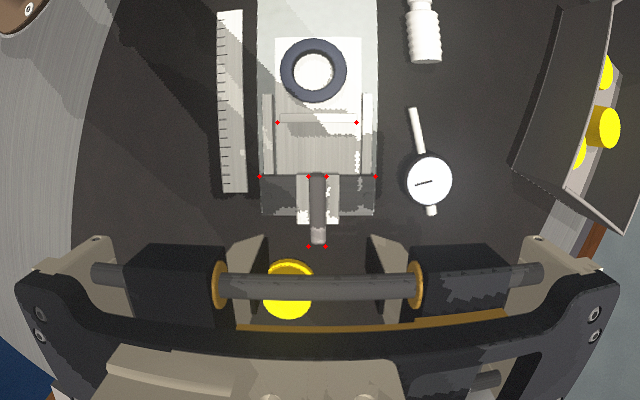

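```bash
python3 - <<'E'
import cv2
im=cv2.imread("pics/w1o.png")[100:260,240:400]
cv2.imwrite("pics/w1z.png",cv2.resize(im,None,fx=3.7,fy=3.7,interpolation=cv2.INTER_NEAREST))
E
```

```text
(no output)
```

View pics/w1z.png

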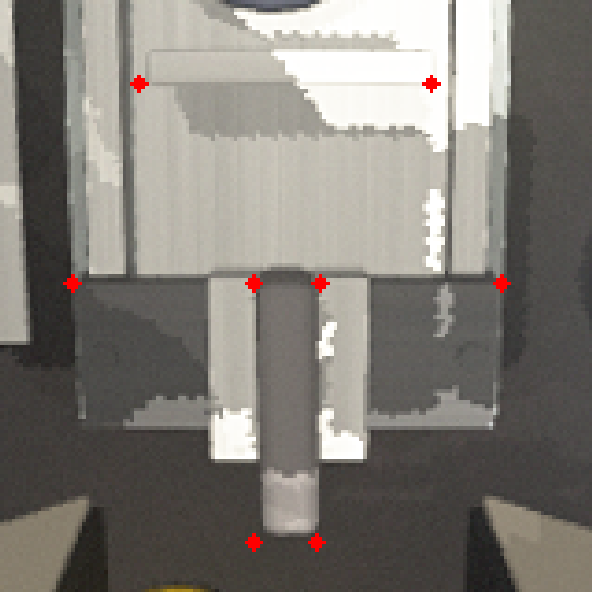

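Emit:
jog_arm(increments=[{"slide":[0,0,10],"roll":0,"gripper":0.6},{"slide":[0,0,25],"roll":0,"gripper":0.6},{"slide":[0,0,40],"roll":0,"gripper":0.6},{"slide":[0,0,55],"roll":0,"gripper":0.6},{"slide":[0,0,65],"roll":0,"gripper":0.6},{"slide":[0,0,70],"roll":0,"gripper":0.6},{"slide":[0,0,72],"roll":0,"gripper":0.6},{"slide":[0,0,72],"roll":0,"gripper":0.6},{"slide":[0,0,72],"roll":0,"gripper":0.6},{"slide":[0,0,72],"roll":0,"gripper":0.6}])

```text
clock: 3.48
position: [0.5706, -0.1796, 0.0985]
ee_rot: [1.759, 2.602, 0.001]
force: [0.4, -0.5, -0.5]
width: 0.597
```

```bash
python3 - <<'E'
from cell import arm
from h import *
s=arm.observe();p=np.load("dock.npy");f=dockT(p)
g=f([-.067,-.0003,0])[0]
print(s["position"],s["force"]);print(plan(s,[g[0],g[1],.061],p[2]))
E
```

```text
[ 0.57057569 -0.17959652  0.09848762] [ 0.40611128 -0.53723166 -0.46368127]
(array([-2.4 , -1.16, 37.49]), np.float64(-0.0007196344539042165), [[-0.3727, 0.9279, 0.0013], [0.9279, 0.3727, -0.0002], [-0.0007, 0.0011, -1.0]])
```

Emit:
jog_arm(increments=[{"slide":[-2.4,-1,10],"roll":0,"gripper":0.6},{"slide":[-2.4,-1,20],"roll":0,"gripper":0.6},{"slide":[-2.4,-1,30],"roll":0,"gripper":0.6},{"slide":[-2.4,-1,35],"roll":0,"gripper":0.6},{"slide":[-2.4,-1,37],"roll":0,"gripper":0.6},{"slide":[-2.4,-1,37],"roll":0,"gripper":0.6},{"slide":[-2.4,-1,37],"roll":0,"gripper":0.4},{"slide":[-2.4,-1,37],"roll":0,"gripper":0.3},{"slide":[-2.4,-1,37],"roll":0,"gripper":0.25},{"slide":[-2.4,-1,37],"roll":0,"gripper":0.25}], newtons=40)

```text
clock: 4.32
position: [0.5703, -0.182, 0.0611]
ee_rot: [1.759, 2.602, 0.001]
force: [0.3, 0.5, -0.8]
width: 0.358
```

```bash
python3 - <<'E'
from cell import arm
from h import *
s=arm.observe();p=np.load("dock.npy");f=dockT(p)
g=f([-.067,-.0003,0])[0]
print(s["position"],s["force"]);print(plan(s,[g[0],g[1],.061],p[2]))
d=arm.get_image("wrist");cv2.imwrite("pics/w2.png",d["frame"])
E
```

```text
[ 0.57030519 -0.18204227  0.06110222] [ 0.29687314  0.52278931 -0.75387312]
(array([-0.25,  0.04,  0.1 ]), np.float64(-0.0006785294704894085), [[-0.3728, 0.9279, 0.0007], [0.9279, 0.3728, -0.0], [-0.0003, 0.0006, -1.0]])
```

View pics/w2.png

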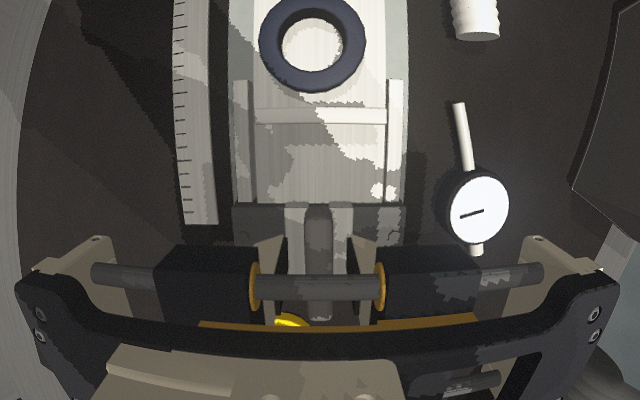

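Emit:
jog_arm(increments=[{"slide":[0,0,0],"roll":0,"gripper":0.25},{"slide":[0,0,0],"roll":0,"gripper":0.2},{"slide":[0,0,0],"roll":0,"gripper":0.1},{"slide":[0,0,0],"roll":0,"gripper":0.05},{"slide":[0,0,0],"roll":0,"gripper":0},{"slide":[0,0,0],"roll":0,"gripper":0},{"slide":[0,0,0],"roll":0,"gripper":0},{"slide":[0,0,0],"roll":0,"gripper":0},{"slide":[0,0,0],"roll":0,"gripper":0},{"slide":[0,0,0],"roll":0,"gripper":0}], newtons=45)

```text
clock: 5.2
position: [0.5711, -0.1816, 0.0609]
ee_rot: [1.758, 2.602, 0.002]
force: [5.2, 2.2, -0.7]
width: 0.149
```

Emit:
jog_arm(increments=[{"slide":[0,0.8,-2],"roll":0,"gripper":0},{"slide":[0,0.8,-4],"roll":0,"gripper":0},{"slide":[0,0.8,-6],"roll":0,"gripper":0},{"slide":[0,0.8,-8],"roll":0,"gripper":0},{"slide":[0,0.8,-10],"roll":0,"gripper":0},{"slide":[0,0.8,-12],"roll":0,"gripper":0},{"slide":[0,0.8,-14],"roll":0,"gripper":0},{"slide":[0,0.8,-16],"roll":0,"gripper":0},{"slide":[0,0.8,-17.5],"roll":0,"gripper":0},{"slide":[0,0.8,-17.5],"roll":0,"gripper":0}])

```text
clock: 6.03
position: [0.571, -0.1816, 0.0779]
ee_rot: [1.759, 2.603, -0.0]
force: [6.4, 0.2, -11.2]
width: 0.151
```

```bash
python3 - <<'E'
from cell import arm
from h import *
s=arm.observe();print(s["position"],s["force"],s["ft_torque"],s["joints"])
d=arm.get_image("wrist");cv2.imwrite("pics/w3.png",d["frame"])
E
```

```text
[ 0.57104569 -0.18159002  0.07789975] [  6.4330701    0.20332614 -11.17519798] [-0.06487138 -1.54767546  0.00279847] [-0.12144252  0.58902767  0.49929766  1.82680553 -0.37235359  0.81950579
  0.94696041]
```

View pics/w3.png

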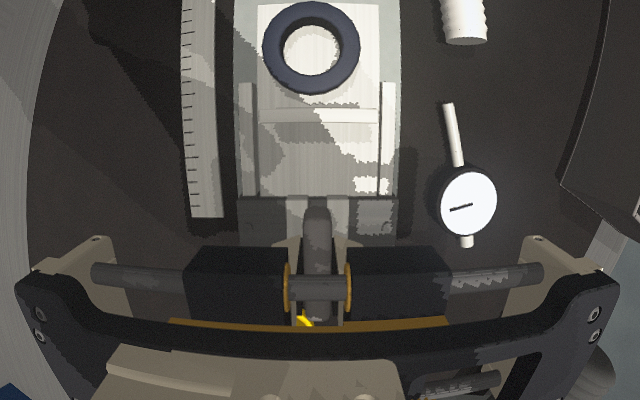

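Emit:
jog_arm(increments=[{"slide":[0,-0.8,0],"roll":0.08,"gripper":0},{"slide":[0,-0.8,0],"roll":0.16,"gripper":0},{"slide":[0,-0.8,0],"roll":0.24,"gripper":0},{"slide":[0,-0.8,0],"roll":0.32,"gripper":0},{"slide":[0,-0.8,0],"roll":0.4,"gripper":0},{"slide":[0,-0.8,0],"roll":0.48,"gripper":0},{"slide":[0,-0.8,0],"roll":0.56,"gripper":0},{"slide":[0,-0.8,0],"roll":0.64,"gripper":0},{"slide":[0,-0.8,0],"roll":0.72,"gripper":0},{"slide":[0,-0.8,0],"roll":0.8,"gripper":0}])

```text
clock: 6.92
position: [0.5714, -0.1816, 0.078]
ee_rot: [2.636, 1.707, 0.002]
force: [8.7, 1.1, -10.6]
width: 0.15
```

```bash
python3 - <<'E'
from cell import arm
from h import *
s=arm.observe();print(s["position"],s["force"],s["ft_torque"],s["joints"]);print(plan(s,[0.571,-.1816,.078],np.load("dock.npy")[2]-np.pi/2))
E
```

```text
[ 0.57141631 -0.18159019  0.0780029 ] [  8.71729841   1.10197791 -10.56400755] [-0.07272118 -2.05068729  0.08210834] [-0.2590738   0.64364079  0.7220233   1.83872395 -0.54777837  0.8667363
  0.30867081]
(array([-0.18, -0.38,  0.  ]), np.float64(0.7669052692663976), [[0.4089, 0.9126, 0.0019], [0.9126, -0.4089, -0.0003], [0.0005, 0.0019, -1.0]])
```

Emit:
jog_arm(increments=[{"slide":[0.5,1,0],"roll":0.09,"gripper":0},{"slide":[0.5,1,0],"roll":0.18,"gripper":0},{"slide":[0.5,1,0],"roll":0.27,"gripper":0},{"slide":[0.5,1,0],"roll":0.36,"gripper":0},{"slide":[0.5,1,0],"roll":0.45,"gripper":0},{"slide":[0.5,1,0],"roll":0.54,"gripper":0},{"slide":[0.5,1,0],"roll":0.63,"gripper":0},{"slide":[0.5,1,0],"roll":0.7,"gripper":0},{"slide":[0.5,1,0],"roll":0.76,"gripper":0},{"slide":[0.5,1,0],"roll":0.76,"gripper":0}])

```text
clock: 7.75
position: [0.5719, -0.1819, 0.0777]
ee_rot: [3.081, 0.607, 0.001]
force: [7.0, -1.0, -9.7]
width: 0.152
```

```bash
python3 - <<'E'
from cell import arm
from h import *
s=arm.observe();print(s["position"],s["force"],s["ft_torque"],s["joints"]);print(plan(s,[0.571,-.1816,.078],np.load("dock.npy")[2]-np.pi/2))
d=arm.get_image("wrist");cv2.imwrite("pics/w4.png",d["frame"])
E
```

```text
[ 0.57191074 -0.18194237  0.07773261] [ 7.00799458 -0.99824158 -9.68873895] [-0.25330006 -1.73072112 -0.06440355] [-0.36952253  0.72420529  0.9271541   1.84493407 -0.71247672  0.94411607
 -0.2983298 ]
(array([-0.71, -0.66, -0.27]), np.float64(0.006433465328391286), [[0.9253, 0.3793, 0.0007], [0.3793, -0.9253, -0.0009], [0.0003, 0.0011, -1.0]])
```

View pics/w4.png

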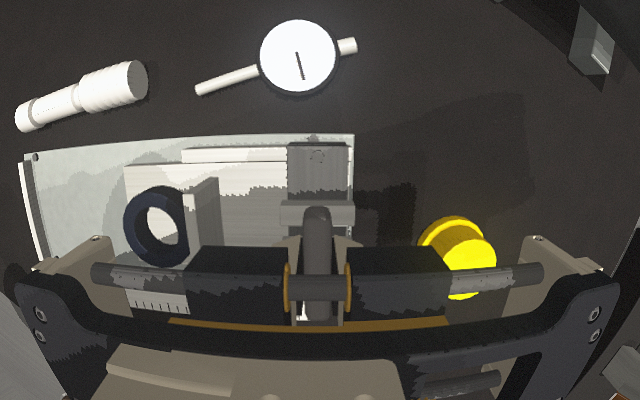

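Emit:
jog_arm(increments=[{"slide":[0,0,1],"roll":0,"gripper":0},{"slide":[0,0,2],"roll":0,"gripper":0},{"slide":[0,0,3],"roll":0,"gripper":0},{"slide":[0,0,4],"roll":0,"gripper":0},{"slide":[0,0,4],"roll":0,"gripper":0},{"slide":[0,0,4],"roll":0,"gripper":0},{"slide":[0,0,4],"roll":0,"gripper":0},{"slide":[0,0,4],"roll":0,"gripper":0},{"slide":[0,0,4],"roll":0,"gripper":0},{"slide":[0,0,4],"roll":0,"gripper":0}])

```text
clock: 8.63
position: [0.5719, -0.1819, 0.074]
ee_rot: [3.081, 0.613, 0.002]
force: [7.0, -1.8, -8.0]
width: 0.151
```

Emit:
jog_arm(increments=[{"slide":[0,0,0.8],"roll":0,"gripper":0},{"slide":[0,0,0.8],"roll":0,"gripper":0},{"slide":[0,0,0.8],"roll":0,"gripper":0.2},{"slide":[0,0,0.8],"roll":0,"gripper":0.3},{"slide":[0,0,0.8],"roll":0,"gripper":0.4},{"slide":[0,0,0.8],"roll":0,"gripper":0.5},{"slide":[0,0,0.8],"roll":0,"gripper":0.5},{"slide":[0,0,0.8],"roll":0,"gripper":0.5},{"slide":[0,0,0.8],"roll":0,"gripper":0.5},{"slide":[0,0,0.8],"roll":0,"gripper":0.5}])

```text
clock: 9.47
position: [0.5711, -0.182, 0.0734]
ee_rot: [-3.081, -0.613, 0.0]
force: [-0.6, -0.2, 0.4]
width: 0.502
```

Emit:
jog_arm(increments=[{"slide":[0,0,-8],"roll":0,"gripper":0.5},{"slide":[0,0,-20],"roll":0,"gripper":0.5},{"slide":[0,0,-35],"roll":0,"gripper":0.5},{"slide":[0,0,-50],"roll":0,"gripper":0.5},{"slide":[0,0,-65],"roll":0,"gripper":0.5},{"slide":[0,0,-80],"roll":0,"gripper":0.5},{"slide":[0,0,-80],"roll":-0.1,"gripper":0.5},{"slide":[0,0,-80],"roll":-0.2,"gripper":0.4},{"slide":[0,0,-80],"roll":-0.3,"gripper":0.3},{"slide":[0,0,-80],"roll":-0.4,"gripper":0.2}])

```text
clock: 10.3
position: [0.5714, -0.1823, 0.1549]
ee_rot: [2.894, 1.219, 0.001]
force: [-0.7, -0.3, 0.4]
width: 0.331
```

```bash
python3 - <<'E'
from cell import arm
from h import *
s=arm.observe();p=np.load("dock.npy");f=dockT(p)
g=f([-.022,0,0])[0]
print(s["position"],s["force"],s["joints"]);print(plan(s,[g[0],g[1],.15],p[2]))
d=arm.get_image("wrist");cv2.imwrite("pics/w5.png",d["frame"])
for n in("side",):
  d=arm.get_image(n);cv2.imwrite(f"pics/{n}1.png",d["frame"]);cv2.imwrite(f"pics/{n}1z.png",cv2.resize(d["frame"][90:270,250:430],None,fx=3.2,fy=3.2))
E
```

```text
[ 0.57139256 -0.18228062  0.15486716] [-0.74029255 -0.29592554  0.43681994] [-0.36908886  0.59252567  0.90357565  1.77495627 -0.5343332   1.03835855
 -0.04006415]
(array([ 17.2 , -42.01,   4.83]), np.float64(-1.156050653049868), [[0.6986, 0.7155, 0.0012], [0.7155, -0.6986, -0.0005], [0.0005, 0.0012, -1.0]])
```

View pics/w5.png

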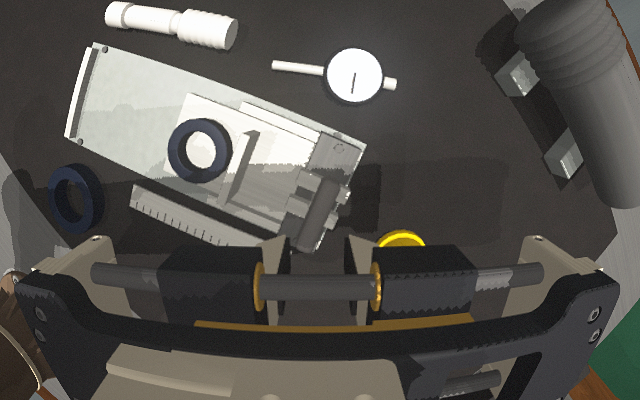

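View pics/side1z.png

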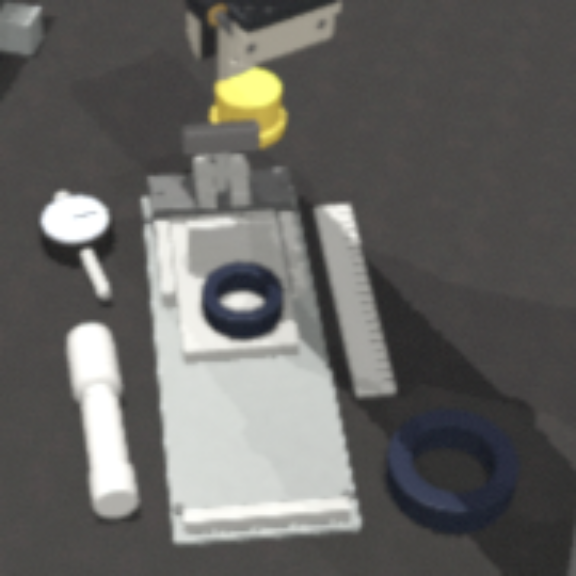

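Emit:
jog_arm(increments=[{"slide":[3,-8,0],"roll":-0.11,"gripper":0.2},{"slide":[6,-16,0],"roll":-0.22,"gripper":0.2},{"slide":[9,-24,0],"roll":-0.33,"gripper":0.2},{"slide":[12,-32,0],"roll":-0.44,"gripper":0.2},{"slide":[15,-38,0],"roll":-0.55,"gripper":0.2},{"slide":[17,-42,0],"roll":-0.66,"gripper":0.2},{"slide":[17,-42,0],"roll":-0.77,"gripper":0.2},{"slide":[17,-42,0],"roll":-0.88,"gripper":0.2},{"slide":[17,-42,0],"roll":-0.99,"gripper":0.2},{"slide":[17,-42,0],"roll":-1.1,"gripper":0.2}])

```text
clock: 11.23
position: [0.5532, -0.1407, 0.1541]
ee_rot: [1.835, 2.549, -0.0]
force: [-1.4, -0.4, 0.5]
width: 0.196
```

```bash
python3 - <<'E'
from cell import arm
from h import *
s=arm.observe();p=np.load("dock.npy");f=dockT(p)
g=f([-.022,0,0])[0]
print(s["position"],s["force"],s["joints"]);print(plan(s,[g[0],g[1],.075],p[2]))
E
```

```text
[ 0.55321279 -0.14071926  0.15409459] [-1.43752949 -0.36859093  0.4798007 ] [-0.281384    0.46404383  0.61569396  1.83439499 -0.324463    0.94456613
  0.80000155]
(array([7.000e-02, 1.500e-01, 7.909e+01]), np.float64(-0.05986665856275719), [[-0.3172, 0.9484, 0.0003], [0.9484, 0.3172, -0.0003], [-0.0004, 0.0002, -1.0]])
```

Emit:
jog_arm(increments=[{"slide":[0,0,10],"roll":-0.06,"gripper":0.2},{"slide":[0,0,20],"roll":-0.06,"gripper":0.2},{"slide":[0,0,35],"roll":-0.06,"gripper":0.2},{"slide":[0,0,50],"roll":-0.06,"gripper":0.2},{"slide":[0,0,60],"roll":-0.06,"gripper":0.2},{"slide":[0,0,68],"roll":-0.06,"gripper":0.2},{"slide":[0,0,72],"roll":-0.06,"gripper":0.2},{"slide":[0,0,74],"roll":-0.06,"gripper":0.2},{"slide":[0,0,74],"roll":-0.06,"gripper":0.2},{"slide":[0,0,74],"roll":-0.06,"gripper":0.2}])

```text
clock: 12.07
position: [0.5535, -0.1405, 0.0799]
ee_rot: [1.76, 2.602, 0.0]
force: [-0.1, 0.0, -0.1]
width: 0.199
```

```bash
python3 - <<'E'
from cell import arm
from h import *
s=arm.observe();p=np.load("dock.npy");f=dockT(p)
g=f([-.022,0,0])[0]
print(s["position"],s["force"]);print(plan(s,[g[0],g[1],.045],p[2]))
d=arm.get_image("wrist");cv2.imwrite("pics/w6.png",d["frame"])
d=arm.get_image("top");cv2.imwrite(f"pics/top2.png",cv2.resize(d["frame"][120:310,250:500],None,fx=3.2,fy=3.2))
E
```

```text
[ 0.55352197 -0.14054987  0.07986902] [-0.07710134  0.0258029  -0.07100006]
(array([ 0.  , -0.2 , 34.87]), np.float64(-0.0013634287576573811), [[-0.3721, 0.9282, 0.0007], [0.9282, 0.3721, -0.0001], [-0.0003, 0.0006, -1.0]])
```

View pics/w6.png

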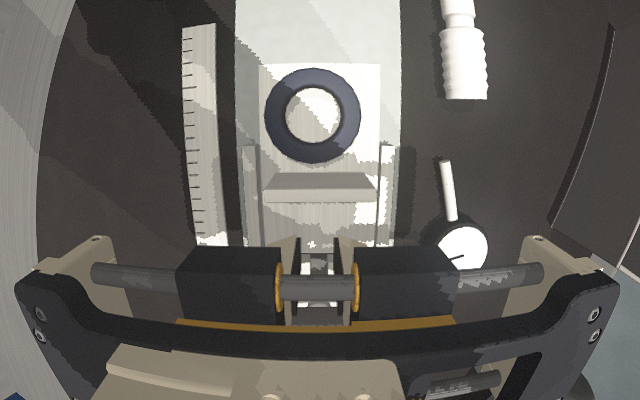

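View pics/top2.png

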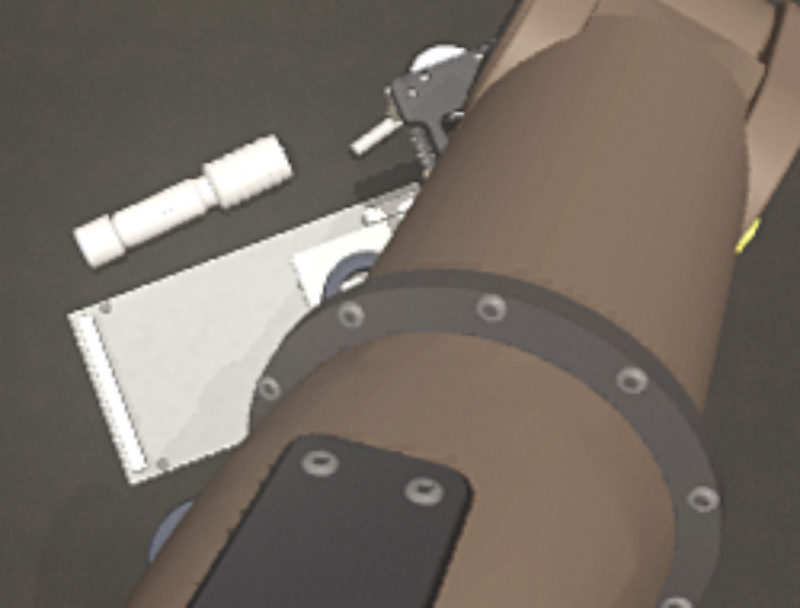

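Emit:
jog_arm(increments=[{"slide":[1,0,6],"roll":0,"gripper":0.2},{"slide":[2,0,12],"roll":0,"gripper":0.2},{"slide":[2,0,18],"roll":0,"gripper":0.2},{"slide":[2,0,24],"roll":0,"gripper":0.2},{"slide":[2,0,30],"roll":0,"gripper":0.2},{"slide":[2,0,34],"roll":0,"gripper":0.2},{"slide":[4,0,35],"roll":0,"gripper":0.2},{"slide":[6,0,35],"roll":0,"gripper":0.2},{"slide":[8,0,35],"roll":0,"gripper":0.2},{"slide":[9,0,35],"roll":0,"gripper":0.2}])

```text
clock: 13.0
position: [0.5499, -0.1316, 0.0446]
ee_rot: [1.759, 2.603, 0.001]
force: [0.1, -0.2, 0.2]
width: 0.198
```

Emit:
jog_arm(increments=[{"slide":[1,0,0],"roll":0,"gripper":0.2},{"slide":[2,0,0],"roll":0,"gripper":0.2},{"slide":[3,0,0],"roll":0,"gripper":0.2},{"slide":[4,0,0],"roll":0,"gripper":0.2},{"slide":[6,0,0],"roll":0,"gripper":0.2},{"slide":[8,0,0],"roll":0,"gripper":0.2},{"slide":[10,0,0],"roll":0,"gripper":0.2},{"slide":[12,0,0],"roll":0,"gripper":0.2},{"slide":[14,0,0],"roll":0,"gripper":0.2},{"slide":[16,0,0],"roll":0,"gripper":0.2}])

```text
clock: 13.83
position: [0.544, -0.1175, 0.0445]
ee_rot: [1.76, 2.602, -0.0]
force: [1.1, -4.1, -1.1]
width: 0.204
```

```bash
cat > chk.py <<'E'
import sys
from cell import arm
from h import *
s=arm.observe();p=np.load("dock.npy")
c,q=np.cos(p[2]),np.sin(p[2]);dd=s["position"]-[p[0],p[1],.003]
Rd=np.array([[c,q,0],[-q,c,0],[0,0,1]])
print("clock",s["clock"],"dock xyz mm",(Rd@dd*1000).round(1),"force dock",(Rd@s["force"]).round(1))
print(plan(s,s["position"],p[2])[1])
d=arm.get_image("wrist");cv2.imwrite(f"pics/{sys.argv[1]}.png",d["frame"])
E
python3 chk.py w7
```

```text
clock 13.8333 dock xyz mm [ 3.   0.  41.5] force dock [-4.2  0.5 -1.1]
-0.001113834378438483
```

View pics/w7.png

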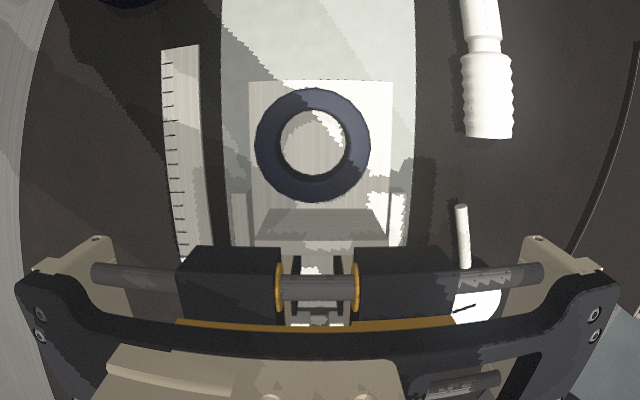

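Emit:
jog_arm(increments=[{"slide":[3,0,0],"roll":0,"gripper":0.2},{"slide":[7,0,0],"roll":0,"gripper":0.2},{"slide":[11,0,0],"roll":0,"gripper":0.2},{"slide":[15,0,0],"roll":0,"gripper":0.2},{"slide":[19,0,0],"roll":0,"gripper":0.2},{"slide":[23,0,0],"roll":0,"gripper":0.2},{"slide":[27,0,0],"roll":0,"gripper":0.2},{"slide":[31,0,0],"roll":0,"gripper":0.2},{"slide":[35,0,0],"roll":0,"gripper":0.2},{"slide":[39,0,0],"roll":0,"gripper":0.2}])

```text
clock: 14.72
position: [0.5294, -0.0807, 0.0446]
ee_rot: [1.759, 2.602, 0.0]
force: [1.8, -4.4, -0.2]
width: 0.204
```

Emit:
jog_arm(increments=[{"slide":[4,0,0],"roll":0,"gripper":0.2},{"slide":[8,0,0],"roll":0,"gripper":0.2},{"slide":[12,0,0],"roll":0,"gripper":0.2},{"slide":[16,0,0],"roll":0,"gripper":0.2},{"slide":[20,0,0],"roll":0,"gripper":0.2},{"slide":[24,0,0],"roll":0,"gripper":0.2},{"slide":[28,0,0],"roll":0,"gripper":0.2},{"slide":[32,0,0],"roll":0,"gripper":0.2},{"slide":[36,0,0],"roll":0,"gripper":0.2},{"slide":[39,0,0],"roll":0,"gripper":0.2}])

```text
clock: 15.55
position: [0.5147, -0.0444, 0.0445]
ee_rot: [1.759, 2.603, 0.0]
force: [2.7, -5.2, 0.2]
width: 0.204
```

```bash
python3 chk.py w8
```

```text
clock 15.55 dock xyz mm [81.7 -0.1 41.5] force dock [-5.9 -0.6  0.2]
-0.0004863230360960813
```

View pics/w8.png

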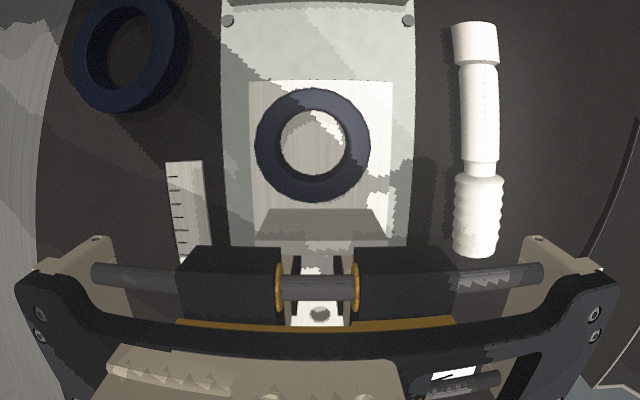

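Emit:
jog_arm(increments=[{"slide":[4,0,0],"roll":0,"gripper":0.2},{"slide":[8,0,0],"roll":0,"gripper":0.2},{"slide":[12,0,0],"roll":0,"gripper":0.2},{"slide":[16,0,0],"roll":0,"gripper":0.2},{"slide":[20,0,0],"roll":0,"gripper":0.2},{"slide":[24,0,0],"roll":0,"gripper":0.2},{"slide":[28,0,0],"roll":0,"gripper":0.2},{"slide":[32,0,0],"roll":0,"gripper":0.2},{"slide":[36,0,0],"roll":0,"gripper":0.2},{"slide":[39,0,0],"roll":0,"gripper":0.2}])

```text
clock: 16.43
position: [0.5003, -0.0085, 0.0446]
ee_rot: [1.759, 2.602, 0.0]
force: [2.1, -4.8, 1.3]
width: 0.199
```

Emit:
jog_arm(increments=[{"slide":[1,0,0],"roll":0,"gripper":0.2},{"slide":[2,0,0],"roll":0,"gripper":0.2},{"slide":[3,0,0],"roll":0,"gripper":0.2},{"slide":[4,0,0],"roll":0,"gripper":0.2},{"slide":[5,0,0],"roll":0,"gripper":0.2},{"slide":[6,0,0],"roll":0,"gripper":0.2},{"slide":[7,0,0],"roll":0,"gripper":0.2},{"slide":[8,0,0],"roll":0,"gripper":0.2},{"slide":[9,0,0],"roll":0,"gripper":0.2},{"slide":[10,0,0],"roll":0,"gripper":0.2}])

```text
clock: 17.27
position: [0.4966, 0.0004, 0.0445]
ee_rot: [1.76, 2.602, 0.0]
force: [2.6, -5.0, 0.5]
width: 0.194
```

```bash
python3 chk.py w9
```

```text
clock 17.2667 dock xyz mm [130.   -0.   41.5] force dock [-5.6 -0.6  0.5]
-0.0010893753489535918
```

View pics/w9.png

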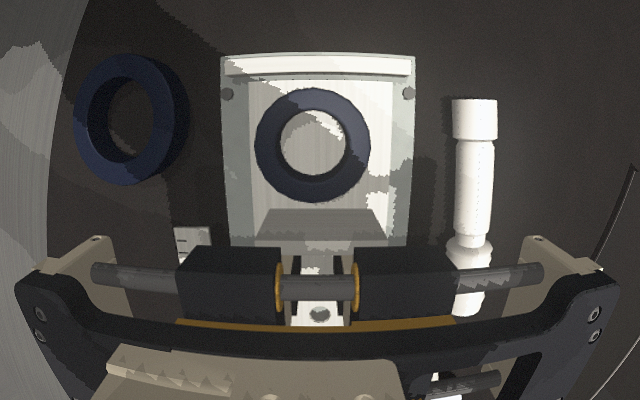

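Front edge about 5 mm from the bar (rows 76–80). Pushing on slowly.

Emit:
jog_arm(increments=[{"slide":[0.5,0,0],"roll":0,"gripper":0.2},{"slide":[1,0,0],"roll":0,"gripper":0.2},{"slide":[1.5,0,0],"roll":0,"gripper":0.2},{"slide":[2,0,0],"roll":0,"gripper":0.2},{"slide":[2.5,0,0],"roll":0,"gripper":0.2},{"slide":[3,0,0],"roll":0,"gripper":0.2},{"slide":[3.5,0,0],"roll":0,"gripper":0.2},{"slide":[4,0,0],"roll":0,"gripper":0.2},{"slide":[4.5,0,0],"roll":0,"gripper":0.2},{"slide":[4.5,0,0],"roll":0,"gripper":0.2}])

```text
clock: 18.15
position: [0.495, 0.0046, 0.0446]
ee_rot: [1.76, 2.602, 0.0]
force: [2.4, -4.8, 0.2]
width: 0.196
```

Emit:
jog_arm(increments=[{"slide":[0.2,0,0],"roll":0,"gripper":0.2},{"slide":[0.4,0,0],"roll":0,"gripper":0.2},{"slide":[0.6,0,0],"roll":0,"gripper":0.2},{"slide":[0.8,0,0],"roll":0,"gripper":0.2},{"slide":[1.0,0,0],"roll":0,"gripper":0.2},{"slide":[1.2,0,0],"roll":0,"gripper":0.2},{"slide":[1.4,0,0],"roll":0,"gripper":0.2},{"slide":[1.6,0,0],"roll":0,"gripper":0.2},{"slide":[1.8,0,0],"roll":0,"gripper":0.2},{"slide":[1.8,0,0],"roll":0,"gripper":0.2}])

```text
clock: 18.98
position: [0.4951, 0.0048, 0.0447]
ee_rot: [1.759, 2.599, -0.001]
force: [4.4, -9.3, -1.0]
width: 0.195
```

```bash
python3 chk.py w10; python3 -c "
import cv2;im=cv2.imread('pics/w10.png')[40:110,210:430];cv2.imwrite('pics/w10z.png',cv2.resize(im,None,fx=3.5,fy=3.5,interpolation=cv2.INTER_NEAREST))"
```

```text
clock 18.9833 dock xyz mm [134.7  -0.2  41.7] force dock [-10.3  -0.6  -1. ]
-0.0018269138793640671
```

View pics/w10z.png

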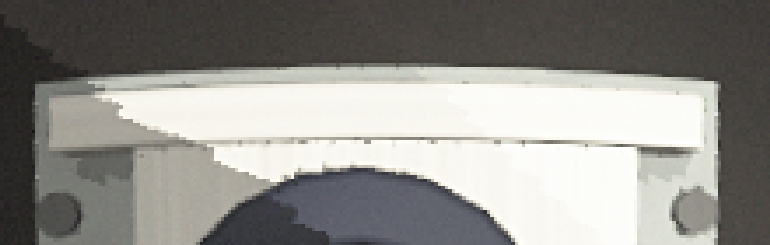

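Emit:
jog_arm(increments=[{"slide":[0.5,0,0],"roll":0,"gripper":0.2},{"slide":[1,0,0],"roll":0,"gripper":0.2},{"slide":[1.5,0,0],"roll":0,"gripper":0.2},{"slide":[2,0,0],"roll":0,"gripper":0.2},{"slide":[2.5,0,0],"roll":0,"gripper":0.2},{"slide":[2.5,0,0],"roll":0,"gripper":0.2},{"slide":[2.5,0,0],"roll":0,"gripper":0.2},{"slide":[2.5,0,0],"roll":0,"gripper":0.2},{"slide":[2.5,0,0],"roll":0,"gripper":0.2},{"slide":[2.5,0,0],"roll":0,"gripper":0.2}])

```text
clock: 19.87
position: [0.4951, 0.0051, 0.0451]
ee_rot: [1.76, 2.596, -0.002]
force: [5.6, -16.5, 2.0]
width: 0.202
```

```bash
python3 chk.py w11
```

```text
clock 19.8667 dock xyz mm [134.9  -0.4  42.1] force dock [-17.4   1.    2. ]
-0.003269639025190507
```

Firm against the bar. Backing off slowly, then up.

Emit:
jog_arm(increments=[{"slide":[-1,0,0],"roll":0,"gripper":0.2},{"slide":[-2,0,0],"roll":0,"gripper":0.2},{"slide":[-4,0,0],"roll":0,"gripper":0.2},{"slide":[-6,0,0],"roll":0,"gripper":0.2},{"slide":[-9,0,0],"roll":0,"gripper":0.2},{"slide":[-13,0,0],"roll":0,"gripper":0.2},{"slide":[-18,0,0],"roll":0,"gripper":0.2},{"slide":[-24,0,0],"roll":0,"gripper":0.2},{"slide":[-30,0,-5],"roll":0,"gripper":0.2},{"slide":[-30,0,-15],"roll":0,"gripper":0.2}])

```text
clock: 20.75
position: [0.5043, -0.0207, 0.0594]
ee_rot: [-1.762, -2.601, 0.002]
force: [0.1, 0.4, 0.5]
width: 0.202
```

Emit:
jog_arm(increments=[{"slide":[0,0,-15],"roll":0,"gripper":0.2},{"slide":[0,0,-35],"roll":0,"gripper":0.2},{"slide":[0,0,-55],"roll":0,"gripper":0.2},{"slide":[0,0,-75],"roll":0,"gripper":0.2},{"slide":[0,0,-95],"roll":0,"gripper":0.2},{"slide":[0,0,-115],"roll":0,"gripper":0.2},{"slide":[0,0,-130],"roll":0,"gripper":0.2},{"slide":[0,0,-140],"roll":0,"gripper":0.2},{"slide":[0,0,-140],"roll":0,"gripper":0.2},{"slide":[0,0,-140],"roll":0,"gripper":0.2}])

```text
clock: 21.58
position: [0.5045, -0.0189, 0.1997]
ee_rot: [1.759, 2.603, 0.001]
force: [-0.0, -0.0, -0.5]
width: 0.205
```

```bash
python3 chk.py w12;python3 - <<'E'
from cell import arm
from h import *
d=arm.get_image("side");cv2.imwrite("pics/s3.png",cv2.resize(d["frame"][90:270,250:430],None,fx=3.2,fy=3.2))
E
```

```text
clock 21.5833 dock xyz mm [ 1.092e+02 -1.000e-01  1.967e+02] force dock [-0.   0.  -0.5]
-0.0005412933661648189
```

View pics/w12.png

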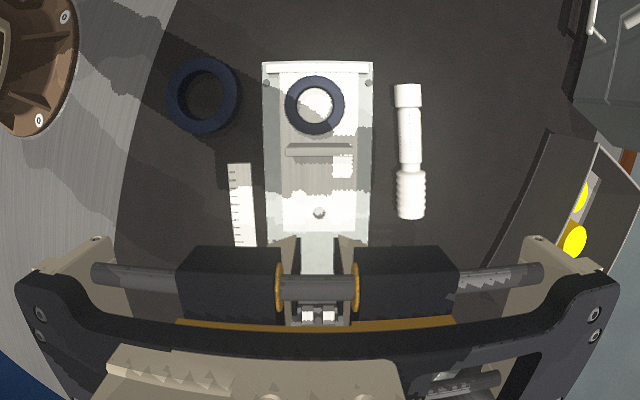

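View pics/s3.png

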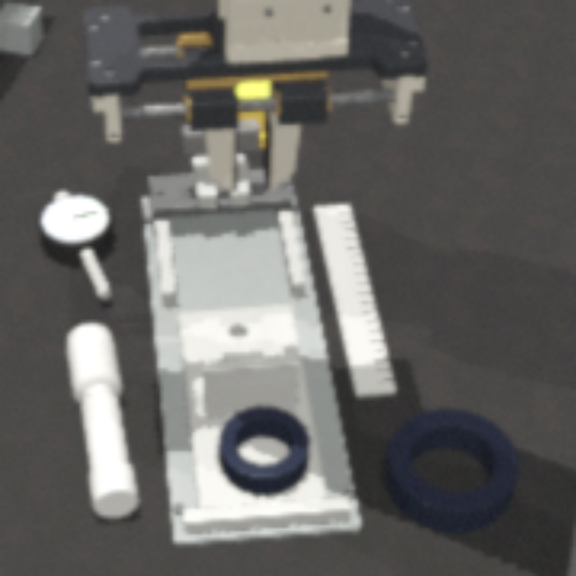

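Emit:
jog_arm(increments=[{"slide":[-25,0,-5],"roll":0,"gripper":0.2},{"slide":[-55,0,-10],"roll":0,"gripper":0.2},{"slide":[-85,0,-20],"roll":0,"gripper":0.2},{"slide":[-115,0,-30],"roll":0,"gripper":0.2},{"slide":[-145,0,-40],"roll":0,"gripper":0.2},{"slide":[-175,0,-40],"roll":0,"gripper":0.2},{"slide":[-205,0,-40],"roll":0,"gripper":0.2},{"slide":[-235,0,-40],"roll":0,"gripper":0.2},{"slide":[-265,0,-40],"roll":0,"gripper":0.2},{"slide":[-290,0,-40],"roll":0,"gripper":0.2}])

```text
clock: 22.52
position: [0.6123, -0.2902, 0.2376]
ee_rot: [-1.76, -2.6, 0.002]
force: [0.8, 0.6, 0.6]
width: 0.201
```

```bash
python3 chk.py w13;python3 - <<'E'
from cell import arm
from h import *
d=arm.get_image("side");cv2.imwrite("pics/s4.png",cv2.resize(d["frame"][90:270,250:430],None,fx=3.2,fy=3.2))
d=arm.get_image("top");cv2.imwrite("pics/t4.png",cv2.resize(d["frame"][120:310,250:500],None,fx=3.2,fy=3.2,interpolation=cv2.INTER_NEAREST))
E
```

```text
clock 22.5167 dock xyz mm [-182.7    1.2  234.6] force dock [ 0.3 -1.   0.6]
-0.0017302494306883354
```

View pics/s4.png

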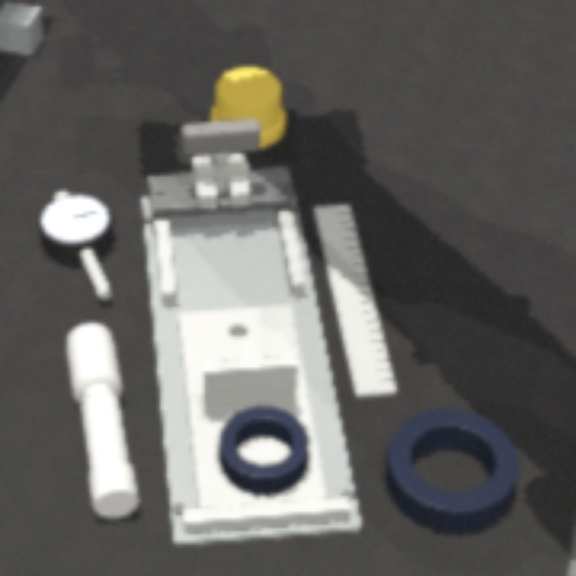

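View pics/t4.png

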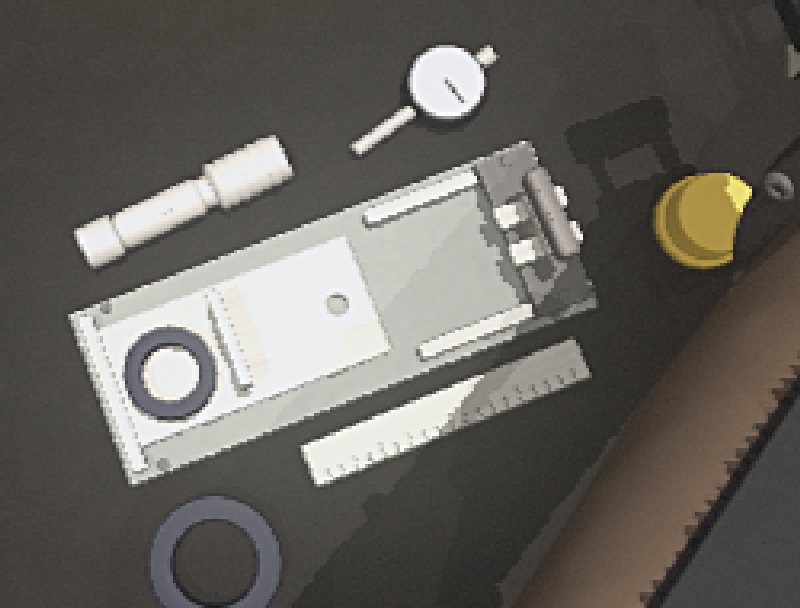

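The carrier sits square against the stop bar with the ring flat on it. The handle is still latched across the blocks, and none of the bystanders has moved. Letting the arm settle, then handing in.

Emit:
jog_arm(increments=[{"slide":[0,0,0],"roll":0,"gripper":0.2},{"slide":[0,0,0],"roll":0,"gripper":0.2},{"slide":[0,0,0],"roll":0,"gripper":0.2},{"slide":[0,0,0],"roll":0,"gripper":0.2},{"slide":[0,0,0],"roll":0,"gripper":0.2},{"slide":[0,0,0],"roll":0,"gripper":0.2},{"slide":[0,0,0],"roll":0,"gripper":0.2},{"slide":[0,0,0],"roll":0,"gripper":0.2},{"slide":[0,0,0],"roll":0,"gripper":0.2},{"slide":[0,0,0],"roll":0,"gripper":0.2}])

```text
clock: 23.5
position: [0.6125, -0.2881, 0.2395]
ee_rot: [1.76, 2.603, 0.0]
force: [-0.4, -0.2, 0.2]
width: 0.203
```

```bash
python3 -c "
from cell import arm
print(arm.sign_off())"
```

```text
the job is handed in; nothing more can be done
None
```

The job is done and handed in at about 23.5 s of the 58 s allowed; sign-off reports no verdict.

- **Plunger:** I lifted it about 17 mm, turned the handle a quarter turn, lowered it to about 13 mm and let go. The last side and top pictures still show the handle lying across the latch blocks.
- **Carrier:** I pushed it by its upright plate with about 5 N until it met the stop bar. There the force rose to about 17 N with almost no further movement. I then backed off and lifted clear.
- **Final checks:** The pictures show the carrier's front edge square on the bar, with no gap visible. The ring gauge is flat in front of the plate. The other gauges and things on the mat look unmoved by eye, though the arm hid part of the thread cap in the last top view. The robot is touching nothing.
- **Disagreement:** The wrist camera put the handle about 1.7 mm further along the dock than the fixed cameras did, within the stated calibration. I aimed between the two, which left a side force of up to about 9 N while I held the handle. It had no visible effect.

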